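# Strike a heaped nut measure level and weigh it

### The job

The steel measure in the white nut tub has just been scooped heaping full. Lift it by its upright black handle and draw it, level, under the steel levelling blade that stands over the tub, so that the two excess nuts on top are struck off and drop back into the tub. Then stand the level-full measure, with its six nuts, upright in the middle of the kitchen scale beside the tub and let go.

Things in the scene. Friction and masses are not known exactly. Their poses are not given: they have to be found in the camera images.
- measure_pan (a point): Large loose steel measure in the tub: open pan 91 x 63 x 31 mm (walls 3), 100 g, holding 6 round nuts level with the rim and 2 heaped on top. Point: centre of the mouth at rim height; z up, +x along the long side AWAY from the handle. Handle at x = -85.5: upright black plate 12 mm thick (x), 34 wide (y), 50 to 105 mm above the rim; grip across the 12 mm, 79 mm above the rim.
- bar_edge (a point): Fixed levelling blade over the tub, 4 mm thick, 25 high. Point: on its lower edge, 115 mm above the table; z up, x along it, from -47 (free end, robot side) to +74 mm (bracket); y left, the way to draw the measure, which starts 77 to 109 mm right. Pass the rim 3 to 8 mm below the edge, pan near x = 0. Fixed white tub 186 (x) x 246 (y) x 63 high, floor and walls 3, centre at x -22, y -35 mm.
- scale_middle (a point): Middle of the top of the steel platform, 138 (x) x 152 mm (y), 35 mm above the table, of the fixed kitchen scale (199 x 174 mm, white, display and buttons towards the robot) left of the tub; z up, x away from the display. Not the flat black pocket scale farther left.
- nut_7_center (a point): Centre of one of the two excess nuts on top of the heap: a brown ball, 28 mm diameter, 12 g.
- nut_8_center (a point): Centre of the other excess nut on top of the heap: a brown ball, 28 mm diameter, 12 g.
There are look-alikes about, which are no part of the job. Leave any pink, purple or red look-alike of the part that bears nut_7_center alone.

How it is judged:
By the outcome, as a careful person would: the job done as asked, in the order asked, and still so for the second after the job is handed in, with the robot touching nothing.
It also fails if it takes over 51 s, if anything falls off the work surface, if the arm or the gripper's body presses on something with over 40 N, if the wrist force passes 120 N, or if a joint passes its speed limit or range.

### The arm

A 6-joint arm with a two-finger parallel gripper is mounted at the origin on a cart in front of the work surface, level with it; the furniture and walls round the work are solid. World frame = base frame: x ahead of the robot, y to its left, z up, the work surface at z = 0. Lengths are in m, angles in rad, forces in N, time in s.
With the tool pointing down it reaches from about 0.35 to 0.775 m from the base axis. Payload 5.5 kg.
Tool frame: the origin (TCP) lies on the mounting face of the last link; the fingertips stand 173 mm ahead of it and the grasp point (between the pads) lies 155 mm ahead of it; z points along the fingers, y is the line along which they close (so a half turn about z gives the same grasp; the last joint's range is limited). The gripper opens to 85 mm and grips with 20 to 120 N. Pads are 22 mm wide; open, the fingers measure 114 mm over their backs; the gripper's body (76 mm by 85 mm) begins 54 mm behind the grasp point. The pads swing forward as they close: fully open they stand 13 mm farther back than shut.
Start: joints at [1.013, 0.313, 0.046, 1.304, 0, 1.431], TCP at [0.233, 0.526, 0.405] pointing down, gripper open.
Joint ranges: [-2.76, 2.76], [-0.86, 1.69], [-1.03, 1.26], [-2.2, 2.34], [-1.47, 1.5], [-3.14, 3.14]. Speed limits (rad/s): [2.57, 2.57, 3.14, 3.14, 3.14, 3.14].

### API

Orientations are given as a unit quaternion [x, y, z, w].
In Python, from cell import bot, vision gives the robot as it stands.
- The arm moves only by the tool play_rows, never from a script. Its argument "plan" is a list of rows, each an object of numbers: "tx", "ty", "tz": the shift along the tool's x, y, z scaled (see below); "rx", "ry", "rz": the turn, a rotation vector about the tool's x, y, z scaled (see below). A call has 1 to 12 rows; each row shifts and turns the commanded pose from where the row before left it, along the tool's axes as they then stand; what a row does not reach is not made up. The controller multiplies each number of a shift by 20 mm and each number of a turn by 6 degrees. A row lasts 1/12 s, in which the tool goes at most 41.7 mm and 7.16 degrees, less where a joint would pass 70% of its speed; a pose out of reach is approached as far as the arm can. A call with a number of a shift or a turn outside -1 to 1 is refused whole. A call with a gripper value outside its range is refused whole. "grip" is the opening, from -1 (shut) to 1 (fully open), set as the call begins (left out, the last holds). The fingers move at their own pace and stop on an object; "grip_force" is the grip in N (left out, the last holds). Time passes only in rows, so rows that do not move let the fingers close. It gives the time, the measured TCP pose, the force, the opening and the grip force at its end, in the units of the state.
- bot.observe(): the state, without advancing time (a new reading comes with each control period).
- vision.capture(name): name is "side" or "top"; returns a dict with "image" (480x640x3 uint8, red, green, blue), "fovy" (degrees; the focal length in pixels is half the picture's height over the tangent of half this angle, whatever the lens; pixels are square), "cx", "cy" (the principal point, pixels), "distortion" ([k1, k2, p1, p2, k3] as OpenCV has them; the pictures are not rectified), "camera_from_world" (4x4, takes a point from world to camera coordinates). Camera axes: x right, y down, z forward; pixel columns grow to the right and rows downward; lengths in m; the calibration is good to about 2 mm. A picture is of the moment at which its call begins. There is no depth.
- bot.job_done(): hands the job in; it is judged then, once.
The state is a dict: "clock": time; "qpos": joint angles; "joint_velocities": joint speeds; "joint_torque": joint torques, N m; "tool_pos": TCP position; "eef_rot": TCP orientation; "wrist_force": force on the tool from outside, world axes, zero at the start; "torque": the same for the moment, N m; "finger_gap": finger opening in m; "grasp_force": force on a finger pad.
Only numpy, scipy, OpenCV 4.12 (cv2) and the standard library are available. Lean on these libraries where they do the work, as an engineer would, in place of code of your own. Each camera call takes 0.05 s, during which the arm holds its last target. There are 200 camera calls.

## Working session

There is one attempt and no reset: what is moved stays moved. The work goes in short steps, Python scripts to look and compute and a tool call to move; the robot and the scene stay as the last step left them, time stands still between calls to the robot, and variables do not carry over. Pictures are saved under pics/ and viewed, at most 10 in all, crops included, and the job is handed in when it is done.

Besides the shell and the picture viewer there is one more tool, called after "Call:" by a JSON object that holds its "name" and its "arguments", one argument or row to a line. play_rows: Moves the arm, as the interface text tells. Shifts and turns lie within -1 to 1; 1 stands for 20 mm of shift or 6 degrees of turn. Its arguments: {"type":"object","properties":{"plan":{"type":"array"},"grip":{"type":"number"},"grip_force":{"type":"number"}},"required":["plan"]}

```bash
mkdir -p pics
cat > h.py <<'E'
import numpy as np, cv2
from cell import bot, vision
def cap(n,f=None):
    c=vision.capture(n)
    if f: cv2.imwrite('pics/'+f,c['image'][:,:,::-1])
    F=240/np.tan(np.radians(c['fovy'])/2)
    c['K']=np.array([[F,0,c['cx']],[0,F,c['cy']],[0,0,1.]]); c['D']=np.array(c['distortion'],float); c['T']=np.array(c['camera_from_world'])
    return c
def proj(c,P):
    T=c['T']; r=cv2.Rodrigues(T[:3,:3])[0]
    return cv2.projectPoints(np.array(P,float).reshape(-1,1,3),r,T[:3,3],c['K'],c['D'])[0].reshape(-1,2)
def atz(c,uv,z):
    uv=np.array(uv,float).reshape(-1,1,2); n=cv2.undistortPoints(uv,c['K'],c['D']).reshape(-1,2)
    R=c['T'][:3,:3]; o=-R.T@c['T'][:3,3]; d=np.c_[n,np.ones(len(n))]@R
    z=np.broadcast_to(z,len(n)); s=(z-o[2])/d[:,2]
    return o+d*s[:,None]
E
python3 - <<'E'
from h import *
for n in('top','side'):
    c=cap(n,n+'0.png'); print(n,-c['T'][:3,:3].T@c['T'][:3,3],c['fovy'],c['D'])
s=bot.observe(); print(s['tool_pos'],s['eef_rot'],s['finger_gap'],s['clock'])
E
```

```text
top [0.39021809 0.16858496 1.07023391] 43.97687454765584 [-0.04127451  0.          0.          0.          0.        ]
side [ 0.13693635 -0.5365919   0.79064447] 42.33519571680007 [-0.05279045  0.          0.          0.          0.        ]
[0.23322014 0.52539534 0.40388233] [ 2.07400779e-01  9.78255709e-01 -7.76230212e-04 -2.86889159e-04] 0.08574571417248353 0.1
```

View pics/top0.png

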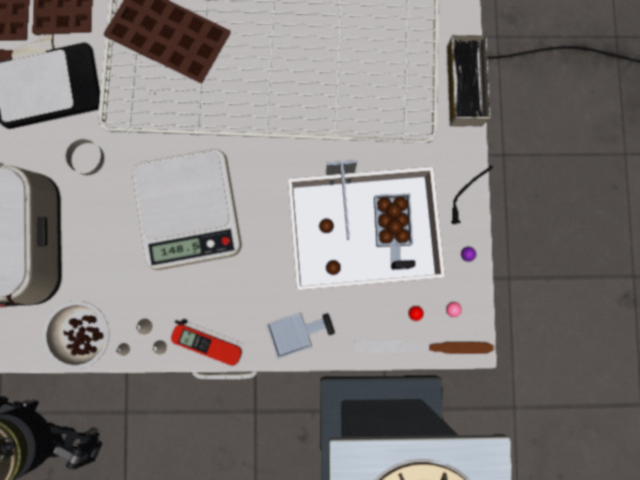

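View pics/side0.png

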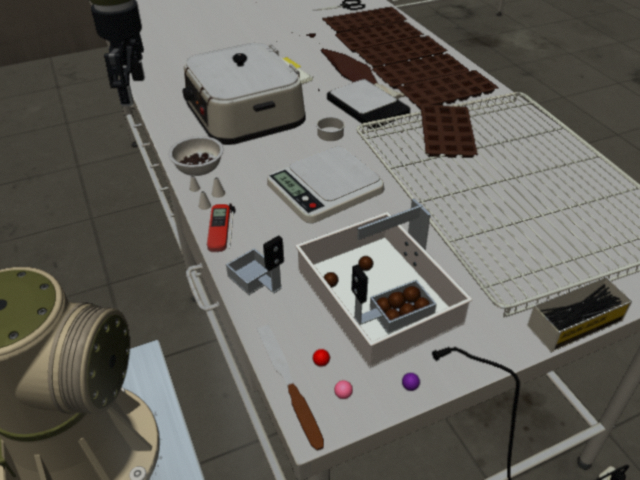

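The top view shows the tub around (365,228), the measure's pan at (393,220), its handle at (402,265), the blade from (343,165) to (348,240) and the scale platform at (184,195). The other loose measure, at (290,335), is the look-alike. I'll zoom in on both views.

Run:
```python
import cv2
a=cv2.imread('pics/top0.png')[140:300,280:450]; cv2.imwrite('pics/tc.png',cv2.resize(a,None,fx=3.5,fy=3.5,interpolation=cv2.INTER_CUBIC))
b=cv2.imread('pics/side0.png')[190:370,290:480]; b=cv2.resize(b,None,fx=3.2,fy=3.2,interpolation=cv2.INTER_CUBIC);cv2.imwrite('pics/sc.png',b)
```

```text
(no output)
```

View pics/tc.png

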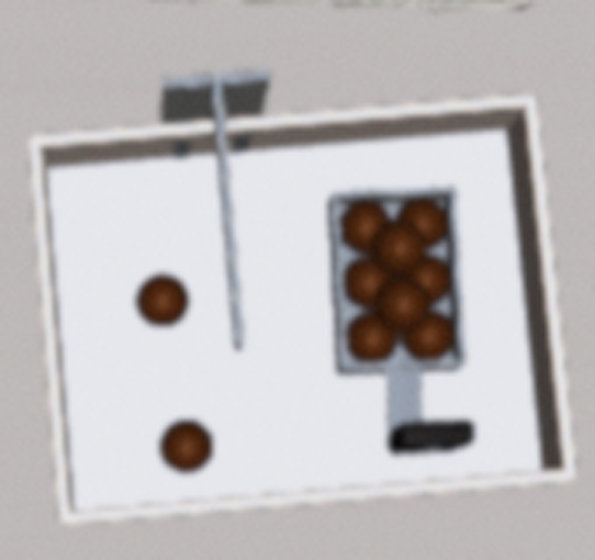

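View pics/sc.png

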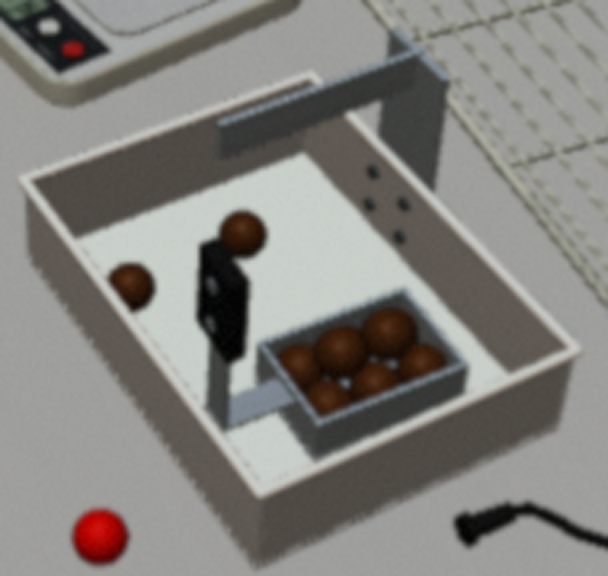

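The crops show the heaped measure clearly: pan rim corners at (328,195) to (462,368) in the 3.5× top crop, and the handle plate around (432,436). The blade's free end is at (238,348).

Run:
```python
from h import *
c=cap('top')
f=lambda p: (np.array(p,float)+.5)/3.5-.5+[280,140]
def box(n,pts,z):
    P=atz(c,f(pts),z)[:,:2]; print(n,P.mean(0).round(4)); print(P.round(4).tolist())
    e=((P[0]-P[3])+(P[1]-P[2]))/2; print(' yaw of +x(far)',np.degrees(np.arctan2(e[1],e[0])).round(2), np.linalg.norm(e), np.linalg.norm((P[0]-P[1]+P[3]-P[2])/2)); return P
box('pan',[(329,194),(455,189),(462,368),(338,373)],.034)
box('tub',[(32,140),(530,97),(576,475),(65,521)],.063)
B=atz(c,f([(238,349),(217,90)]),.140); d=B[1]-B[0]; print('blade free',B[0],'yaw',np.degrees(np.arctan2(d[1],d[0])))
print('handle',atz(c,f([(431,432)]),.139), atz(c,f([(404,368),(404,421)]),.01))
a=c['image'][135:280,120:255]; cv2.imwrite('pics/scl.png',cv2.resize(a,None,fx=4,fy=4,interpolation=cv2.INTER_CUBIC)[:,:,::-1])
```

```text
pan [0.5336 0.0425]
[[0.5781, 0.0753], [0.5799, 0.0115], [0.489, 0.0106], [0.4873, 0.0728]]
 yaw of +x(far) 1.11 0.09091131121999592 0.06303050050221655
tub [0.5174 0.0927]
[[0.6016, 0.2236], [0.6203, -0.0225], [0.4335, -0.0389], [0.4144, 0.2088]]
 yaw of +x(far) 4.76 0.1876832230484723 0.24767077559007278
blade free [0.48872044 0.12732097 0.14      ] yaw 3.6403254000967418
handle [[0.45032612 0.04129924 0.139     ]] [[0.49165737 0.03665742 0.01      ]
 [0.46445514 0.037334   0.01      ]]
```

View pics/scl.png

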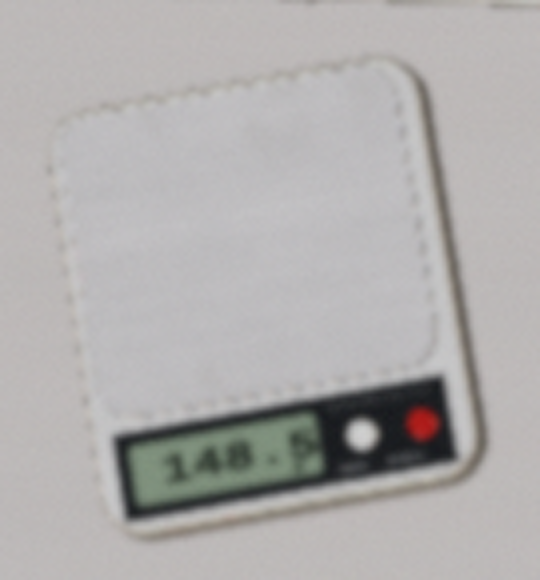

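The scale platform spans crop corners of about (52,114), (397,62), (440,365) and (105,418). Moving above the handle now.

Call:
{"name": "play_rows", "arguments": {
  "plan": [
    {"tx":-0.98,"ty":-0.89},
    {"tx":-0.98,"ty":-0.89},
    {"tx":-0.98,"ty":-0.89},
    {"tx":-0.98,"ty":-0.89},
    {"tx":-0.98,"ty":-0.89},
    {"tx":-0.98,"ty":-0.89},
    {"tx":-0.98,"ty":-0.89},
    {"tx":-0.98,"ty":-0.89},
    {"tx":-0.98,"ty":-0.89},
    {"tx":-0.98,"ty":-0.89},
    {"tx":-0.98,"ty":-0.89},
    {"tx":-0.98,"ty":-0.89}
  ],
  "grip": 1
}}

```text
validation failed for argument at $.pl...
```

Call:
{"name": "play_rows", "arguments": {
  "plan": [
    {"tx":-0.98,"ty":-0.89},
    {"tx":-0.98,"ty":-0.89},
    {"tx":-0.98,"ty":-0.89},
    {"tx":-0.98,"ty":-0.89},
    {"tx":-0.98,"ty":-0.89},
    {"tx":-0.98,"ty":-0.89},
    {"tx":-0.98,"ty":-0.89},
    {"tx":-0.98,"ty":-0.89}
  ]
}}

```text
validation failed for argument at $.pl...
```

Call:
{"name": "play_rows", "arguments": {
  "plan": [
    {"rz":1},
    {"rz":1},
    {"rz":1},
    {"rz":1},
    {"rz":1},
    {"rz":1},
    {"rz":1},
    {"rz":1},
    {"rz":1},
    {"rz":1},
    {"rz":0.84},
    {}
  ]
}}

```text
validation failed for argument at $.pl...
```

```bash
cat >> h.py <<'E'
from scipy.spatial.transform import Rotation as R_
def go(target=None,yaw=None):
    s=bot.observe(); R=R_.from_quat(s['eef_rot']).as_matrix(); p=np.array(s['tool_pos'])
    print('t',round(s['clock'],2),'p',p.round(4),'ydir',np.degrees(np.arctan2(R[1,1],R[0,1])).round(2),'z',R[:,2].round(4),'gap',round(s['finger_gap'],4),'gf',round(float(np.max(s['grasp_force'])),1),'F',np.round(s['wrist_force'],1),'tq',np.round(s['torque'],2))
    if target is not None: print('tool shift units',(R.T@(np.array(target)-p)/.02).round(2))
    return s,R,p
E
python3 - <<'E'
from h import *
go([.449,.041,.268])
c=cap('side','s1.png')
print(proj(c,[[.449,.041,.139]]))
c=cap('top')
P=atz(c,(np.array([(52,114),(397,62),(440,365),(105,418)])+.5)/4-.5+[120,135],.035)[:,:2]
print(P,P.mean(0)); e=P[0]-P[3]+P[1]-P[2]; print(np.degrees(np.arctan2(e[1],e[0])),np.linalg.norm(e)/2,np.linalg.norm(P[0]-P[1]+P[3]-P[2])/2)
E
```

```text
t 0.15 p [0.2332 0.5254 0.404 ] ydir 66.06 z [-8.0e-04 -1.2e-03 -1.0e+00] gap 0.0854 gf 0.0 F [-0.4  0.3 -0.2] tq [ 0.02  0.06 -0.02]
tool shift units [-19.69 -17.75   6.82]
[[357.52865351 270.68574065]]
[[0.64136113 0.50389682]
 [0.66271459 0.34957415]
 [0.5262096  0.3296494 ]
 [0.50459712 0.47726103]] [0.58372061 0.41509535]
9.66939965067126 0.1386035999734752 0.15248802374021184
```

The calls failed validation, so rows probably need all six keys.

Call:
{"name": "play_rows", "arguments": {
  "plan": [
    {"tx":-0.98,"ty":-0.89,"tz":0,"rx":0,"ry":0,"rz":0},
    {"tx":-0.98,"ty":-0.89,"tz":0,"rx":0,"ry":0,"rz":0},
    {"tx":-0.98,"ty":-0.89,"tz":0,"rx":0,"ry":0,"rz":0},
    {"tx":-0.98,"ty":-0.89,"tz":0,"rx":0,"ry":0,"rz":0},
    {"tx":-0.98,"ty":-0.89,"tz":0,"rx":0,"ry":0,"rz":0},
    {"tx":-0.98,"ty":-0.89,"tz":0,"rx":0,"ry":0,"rz":0},
    {"tx":-0.98,"ty":-0.89,"tz":0,"rx":0,"ry":0,"rz":0},
    {"tx":-0.98,"ty":-0.89,"tz":0,"rx":0,"ry":0,"rz":0},
    {"tx":-0.98,"ty":-0.89,"tz":0,"rx":0,"ry":0,"rz":0},
    {"tx":-0.98,"ty":-0.89,"tz":0,"rx":0,"ry":0,"rz":0}
  ],
  "grip": 1
}}

```text
clock: 1.08
tool_pos: [0.3404, 0.2821, 0.4047]
eef_rot: [0.207, 0.978, 0.0, 0.0]
wrist_force: [0.4, 0.1, 0.3]
finger_gap: 0.0857
grasp_force: 0.0
```

Call:
{"name": "play_rows", "arguments": {
  "plan": [
    {"tx":-0.98,"ty":-0.89,"tz":0,"rx":0,"ry":0,"rz":0},
    {"tx":-0.98,"ty":-0.89,"tz":0,"rx":0,"ry":0,"rz":0},
    {"tx":-0.98,"ty":-0.89,"tz":0,"rx":0,"ry":0,"rz":0},
    {"tx":-0.98,"ty":-0.89,"tz":0,"rx":0,"ry":0,"rz":0},
    {"tx":-0.98,"ty":-0.89,"tz":0,"rx":0,"ry":0,"rz":0},
    {"tx":-0.98,"ty":-0.89,"tz":0,"rx":0,"ry":0,"rz":0},
    {"tx":-0.98,"ty":-0.89,"tz":0,"rx":0,"ry":0,"rz":0},
    {"tx":-0.98,"ty":-0.89,"tz":0,"rx":0,"ry":0,"rz":0},
    {"tx":-0.98,"ty":-0.89,"tz":0,"rx":0,"ry":0,"rz":0},
    {"tx":-0.98,"ty":-0.89,"tz":0,"rx":0,"ry":0,"rz":0}
  ]
}}

```text
clock: 1.92
tool_pos: [0.4474, 0.0398, 0.4047]
eef_rot: [0.207, 0.978, 0.0, 0.0]
wrist_force: [0.7, -0.0, 0.3]
finger_gap: 0.0857
grasp_force: 0.0
```

Call:
{"name": "play_rows", "arguments": {
  "plan": [
    {"tx":0,"ty":0,"tz":0,"rx":0,"ry":0,"rz":1},
    {"tx":0,"ty":0,"tz":0,"rx":0,"ry":0,"rz":1},
    {"tx":0,"ty":0,"tz":0,"rx":0,"ry":0,"rz":1},
    {"tx":0,"ty":0,"tz":0,"rx":0,"ry":0,"rz":1},
    {"tx":0,"ty":0,"tz":0,"rx":0,"ry":0,"rz":1},
    {"tx":0,"ty":0,"tz":0,"rx":0,"ry":0,"rz":1},
    {"tx":0,"ty":0,"tz":0,"rx":0,"ry":0,"rz":1},
    {"tx":0,"ty":0,"tz":0,"rx":0,"ry":0,"rz":1},
    {"tx":0,"ty":0,"tz":0,"rx":0,"ry":0,"rz":1},
    {"tx":0,"ty":0,"tz":0,"rx":0,"ry":0,"rz":1},
    {"tx":0,"ty":0,"tz":0,"rx":0,"ry":0,"rz":0.85},
    {"tx":0,"ty":0,"tz":0,"rx":0,"ry":0,"rz":0}
  ]
}}

```text
clock: 2.92
tool_pos: [0.4471, 0.0412, 0.4047]
eef_rot: [0.702, 0.712, 0.0, -0.0]
wrist_force: [-0.3, 1.0, 0.3]
finger_gap: 0.0856
grasp_force: 0.0
```

Run:
```python
from h import *
go([.449,.041,.268])
c=cap('side')
print(proj(c,[[.449,.041,.139],[.449,.041,.113]]))
a=c['image'][100:340,220:500]; cv2.imwrite('pics/s1.png',cv2.resize(a,None,fx=2.4,fy=2.4)[:,:,::-1])
```

```text
t 2.92 p [0.4471 0.0412 0.4047] ydir 0.84 z [-0.e+00  1.e-04 -1.e+00] gap 0.0856 gf 0.0 F [-0.3  1.   0.3] tq [0.02 0.01 0.04]
tool shift units [-0.01  0.1   6.83]
[[357.52865351 270.68574065]
 [356.98505493 282.83696724]]
```

View pics/s1.png

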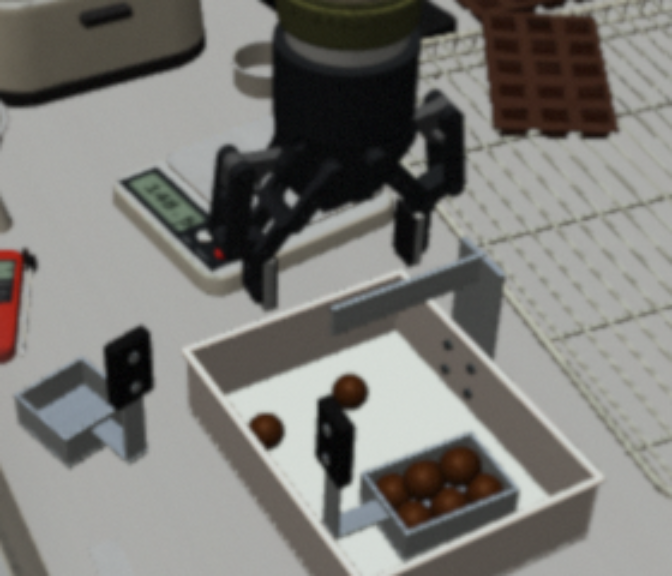

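Both open fingers straddle the handle, and its projected top lands at crop (330,410) against a seen position of about (332,403). Descending and gripping.

Call:
{"name": "play_rows", "arguments": {
  "plan": [
    {"tx":0,"ty":0.08,"tz":0.8,"rx":0,"ry":0,"rz":0},
    {"tx":0,"ty":0,"tz":0.8,"rx":0,"ry":0,"rz":0},
    {"tx":0,"ty":0,"tz":0.8,"rx":0,"ry":0,"rz":0},
    {"tx":0,"ty":0,"tz":0.8,"rx":0,"ry":0,"rz":0},
    {"tx":0,"ty":0,"tz":0.8,"rx":0,"ry":0,"rz":0},
    {"tx":0,"ty":0,"tz":0.8,"rx":0,"ry":0,"rz":0},
    {"tx":0,"ty":0,"tz":0.7,"rx":0,"ry":0,"rz":0},
    {"tx":0,"ty":0,"tz":0.6,"rx":0,"ry":0,"rz":0},
    {"tx":0,"ty":0,"tz":0.5,"rx":0,"ry":0,"rz":0},
    {"tx":0,"ty":0,"tz":0.23,"rx":0,"ry":0,"rz":0},
    {"tx":0,"ty":0,"tz":0,"rx":0,"ry":0,"rz":0}
  ]
}}

```text
clock: 3.88
tool_pos: [0.4483, 0.0412, 0.2671]
eef_rot: [0.701, 0.714, -0.001, -0.001]
wrist_force: [-0.1, 0.4, -0.4]
finger_gap: 0.0858
grasp_force: 0.0
```

Call:
{"name": "play_rows", "arguments": {
  "plan": [
    {"tx":0,"ty":0,"tz":0,"rx":0,"ry":0,"rz":0},
    {"tx":0,"ty":0,"tz":0,"rx":0,"ry":0,"rz":0},
    {"tx":0,"ty":0,"tz":0,"rx":0,"ry":0,"rz":0},
    {"tx":0,"ty":0,"tz":0,"rx":0,"ry":0,"rz":0},
    {"tx":0,"ty":0,"tz":0,"rx":0,"ry":0,"rz":0},
    {"tx":0,"ty":0,"tz":0,"rx":0,"ry":0,"rz":0},
    {"tx":0,"ty":0,"tz":0,"rx":0,"ry":0,"rz":0},
    {"tx":0,"ty":0,"tz":0,"rx":0,"ry":0,"rz":0},
    {"tx":0,"ty":0,"tz":0,"rx":0,"ry":0,"rz":0},
    {"tx":0,"ty":0,"tz":0,"rx":0,"ry":0,"rz":0},
    {"tx":0,"ty":0,"tz":0,"rx":0,"ry":0,"rz":0},
    {"tx":0,"ty":0,"tz":0,"rx":0,"ry":0,"rz":0}
  ],
  "grip": -0.5,
  "grip_force": 70
}}

```text
clock: 4.88
tool_pos: [0.4488, 0.0412, 0.2681]
eef_rot: [0.701, 0.713, 0.0, -0.0]
wrist_force: [-0.1, 0.4, -0.2]
finger_gap: 0.0211
grasp_force: 0.0
```

Call:
{"name": "play_rows", "arguments": {
  "plan": [
    {"tx":0,"ty":0,"tz":0,"rx":0,"ry":0,"rz":0},
    {"tx":0,"ty":0,"tz":0,"rx":0,"ry":0,"rz":0},
    {"tx":0,"ty":0,"tz":0,"rx":0,"ry":0,"rz":0},
    {"tx":0,"ty":0,"tz":0,"rx":0,"ry":0,"rz":0},
    {"tx":0,"ty":0,"tz":0,"rx":0,"ry":0,"rz":0},
    {"tx":0,"ty":0,"tz":0,"rx":0,"ry":0,"rz":0},
    {"tx":0,"ty":0,"tz":0,"rx":0,"ry":0,"rz":0},
    {"tx":0,"ty":0,"tz":0,"rx":0,"ry":0,"rz":0}
  ],
  "grip": -1,
  "grip_force": 70
}}

```text
clock: 5.55
tool_pos: [0.449, 0.0412, 0.2683]
eef_rot: [0.701, 0.713, 0.0, 0.0]
wrist_force: [0.3, 1.2, 2.9]
finger_gap: 0.011
grasp_force: 68.4
```

Run:
```python
from h import *
go()
cap('side','s2.png')
```

```text
t 5.55 p [0.449  0.0412 0.2683] ydir 0.97 z [ 9.e-04  3.e-04 -1.e+00] gap 0.011 gf 68.4 F [0.3 1.2 2.9] tq [ 0.44 -0.38  0.08]
```

Call:
{"name": "play_rows", "arguments": {
  "plan": [
    {"tx":0,"ty":0,"tz":-0.1,"rx":0,"ry":0,"rz":0},
    {"tx":0,"ty":0,"tz":-0.2,"rx":0,"ry":0,"rz":0},
    {"tx":0,"ty":0,"tz":-0.3,"rx":0,"ry":0,"rz":0},
    {"tx":0,"ty":0,"tz":-0.4,"rx":0,"ry":0,"rz":0},
    {"tx":0,"ty":0,"tz":-0.5,"rx":0,"ry":0,"rz":0},
    {"tx":0,"ty":0,"tz":-0.5,"rx":0,"ry":0,"rz":0},
    {"tx":0,"ty":0,"tz":-0.5,"rx":0,"ry":0,"rz":0},
    {"tx":0,"ty":0,"tz":-0.5,"rx":0,"ry":0,"rz":0},
    {"tx":0,"ty":0,"tz":-0.4,"rx":0,"ry":0,"rz":0},
    {"tx":0,"ty":0,"tz":-0.25,"rx":0,"ry":0,"rz":0},
    {"tx":0,"ty":0,"tz":-0.1,"rx":0,"ry":0,"rz":0},
    {"tx":0,"ty":0,"tz":0,"rx":0,"ry":0,"rz":0}
  ]
}}

```text
clock: 6.6
tool_pos: [0.4489, 0.0411, 0.3435]
eef_rot: [0.701, 0.713, 0.0, 0.0]
wrist_force: [0.8, -0.0, -1.5]
finger_gap: 0.0115
grasp_force: 68.1
```

Run:
```python
from h import *
go()
for n,(u0,v0,u1,v1) in {'top':(290,140,450,300),'side':(290,170,480,370)}.items():
    c=cap(n); z=.1095
    import itertools
    o=np.array([.449+.0855,.0425,0]); P=o+[[.0455,.0315,z],[.0455,-.0315,z],[-.0455,-.0315,z],[-.0455,.0315,z]]
    E=[[.5356-.047,.131-.0037,.115],[.5356+.074,.131+.006,.115]]
    im=c['image'][v0:v1,u0:u1,::-1]; k=600/(v1-v0)*.98; im=cv2.resize(im,None,fx=k,fy=k,interpolation=cv2.INTER_CUBIC)
    g=lambda p:np.int32((proj(c,p)-[u0,v0]+.5)*k)
    cv2.polylines(im,[g(P)],True,(0,255,0),1); cv2.polylines(im,[g(E)],False,(0,0,255),1)
    cv2.imwrite('pics/%s3.png'%n,im)
a=[cv2.imread('pics/%s3.png'%n) for n in('top','side')]; m=np.hstack(a); m=cv2.resize(m,(800,int(800/m.shape[1]*m.shape[0])),interpolation=cv2.INTER_AREA); cv2.imwrite('pics/m3.png',m)
```

```text
t 6.6 p [0.4489 0.0411 0.3435] ydir 0.96 z [ 8.e-04 -0.e+00 -1.e+00] gap 0.0115 gf 68.1 F [ 0.8 -0.  -1.5] tq [-0.    0.16 -0.04]
```

View pics/side3.png

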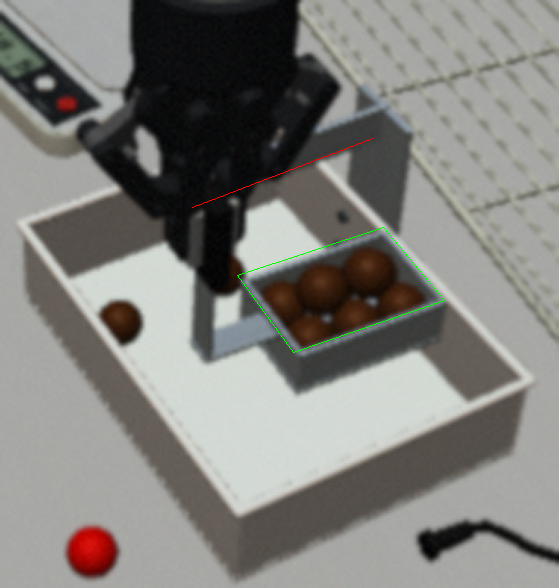

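The measure hangs level. Its rim matches the predicted outline at about 6 mm below the blade edge, and both excess nuts are still on top. Drawing it under the blade now.

Call:
{"name": "play_rows", "arguments": {
  "plan": [
    {"tx":0.08,"ty":0,"tz":0,"rx":0,"ry":0,"rz":0},
    {"tx":0.15,"ty":0,"tz":0,"rx":0,"ry":0,"rz":0},
    {"tx":0.2,"ty":0,"tz":0,"rx":0,"ry":0,"rz":0},
    {"tx":0.25,"ty":0,"tz":0,"rx":0,"ry":0,"rz":0},
    {"tx":0.25,"ty":0,"tz":0,"rx":0,"ry":0,"rz":0},
    {"tx":0.25,"ty":0,"tz":0,"rx":0,"ry":0,"rz":0},
    {"tx":0.25,"ty":0,"tz":0,"rx":0,"ry":0,"rz":0},
    {"tx":0.25,"ty":0,"tz":0,"rx":0,"ry":0,"rz":0},
    {"tx":0.25,"ty":0,"tz":0,"rx":0,"ry":0,"rz":0},
    {"tx":0.2,"ty":0,"tz":0,"rx":0,"ry":0,"rz":0},
    {"tx":0.2,"ty":0,"tz":0,"rx":0,"ry":0,"rz":0},
    {"tx":0.2,"ty":0,"tz":0,"rx":0,"ry":0,"rz":0}
  ]
}}

```text
clock: 7.7
tool_pos: [0.4479, 0.0922, 0.3431]
eef_rot: [0.701, 0.713, 0.0, -0.0]
wrist_force: [-0.3, -0.3, -2.0]
finger_gap: 0.0116
grasp_force: 68.1
```

Call:
{"name": "play_rows", "arguments": {
  "plan": [
    {"tx":0.2,"ty":0,"tz":0,"rx":0,"ry":0,"rz":0},
    {"tx":0.2,"ty":0,"tz":0,"rx":0,"ry":0,"rz":0},
    {"tx":0.2,"ty":0,"tz":0,"rx":0,"ry":0,"rz":0},
    {"tx":0.2,"ty":0,"tz":0,"rx":0,"ry":0,"rz":0},
    {"tx":0.2,"ty":0,"tz":0,"rx":0,"ry":0,"rz":0},
    {"tx":0.2,"ty":0,"tz":0,"rx":0,"ry":0,"rz":0},
    {"tx":0.2,"ty":0,"tz":0,"rx":0,"ry":0,"rz":0},
    {"tx":0.2,"ty":0,"tz":0,"rx":0,"ry":0,"rz":0},
    {"tx":0.2,"ty":0,"tz":0,"rx":0,"ry":0,"rz":0},
    {"tx":0.2,"ty":0,"tz":0,"rx":0,"ry":0,"rz":0},
    {"tx":0.2,"ty":0,"tz":0,"rx":0,"ry":0,"rz":0},
    {"tx":0.2,"ty":0,"tz":0,"rx":0,"ry":0,"rz":0}
  ]
}}

```text
clock: 8.7
tool_pos: [0.447, 0.14, 0.343]
eef_rot: [0.701, 0.713, -0.0, 0.0]
wrist_force: [0.3, -0.2, -2.2]
finger_gap: 0.0108
grasp_force: 68.3
```

Call:
{"name": "play_rows", "arguments": {
  "plan": [
    {"tx":0.2,"ty":0,"tz":0,"rx":0,"ry":0,"rz":0},
    {"tx":0.2,"ty":0,"tz":0,"rx":0,"ry":0,"rz":0},
    {"tx":0.2,"ty":0,"tz":0,"rx":0,"ry":0,"rz":0},
    {"tx":0.2,"ty":0,"tz":0,"rx":0,"ry":0,"rz":0},
    {"tx":0.2,"ty":0,"tz":0,"rx":0,"ry":0,"rz":0},
    {"tx":0.2,"ty":0,"tz":0,"rx":0,"ry":0,"rz":0},
    {"tx":0.2,"ty":0,"tz":0,"rx":0,"ry":0,"rz":0},
    {"tx":0.2,"ty":0,"tz":0,"rx":0,"ry":0,"rz":0},
    {"tx":0.2,"ty":0,"tz":0,"rx":0,"ry":0,"rz":0},
    {"tx":0.2,"ty":0,"tz":0,"rx":0,"ry":0,"rz":0},
    {"tx":0.2,"ty":0,"tz":0,"rx":0,"ry":0,"rz":0},
    {"tx":0.1,"ty":0,"tz":0,"rx":0,"ry":0,"rz":0}
  ]
}}

```text
clock: 9.7
tool_pos: [0.4463, 0.1863, 0.3431]
eef_rot: [0.701, 0.713, 0.0, -0.0]
wrist_force: [0.1, 0.8, -1.7]
finger_gap: 0.0116
grasp_force: 68.3
```

Run:
```python
from h import *
go()
c=cap('top');a=c['image'][130:300,270:450,::-1]
d=cap('side');b=d['image'][130:370,270:490,::-1]
A=cv2.resize(a,None,fx=520/170,fy=520/170); B=cv2.resize(b,None,fx=2,fy=520/240)
m=np.hstack([A,B]); k=min(1,800/m.shape[1]); cv2.imwrite('pics/m4.png',cv2.resize(m,None,fx=k,fy=k))
```

```text
t 9.7 p [0.4463 0.1863 0.3431] ydir 0.98 z [ 1.e-04  2.e-04 -1.e+00] gap 0.0116 gf 68.3 F [ 0.1  0.8 -1.7] tq [ 0.03  0.15 -0.03]
```

View pics/m4.png

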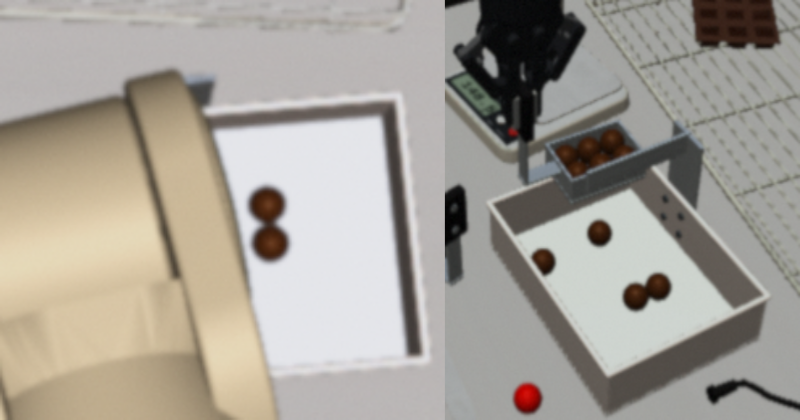

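Both excess nuts are on the tub floor, and six remain in the pan beyond the blade. Carrying it to the scale.

Call:
{"name": "play_rows", "arguments": {
  "plan": [
    {"tx":0.15,"ty":0.04,"tz":0,"rx":0,"ry":0,"rz":0},
    {"tx":0.25,"ty":0.06,"tz":0,"rx":0,"ry":0,"rz":0},
    {"tx":0.35,"ty":0.09,"tz":0,"rx":0,"ry":0,"rz":0},
    {"tx":0.45,"ty":0.11,"tz":0,"rx":0,"ry":0,"rz":0},
    {"tx":0.55,"ty":0.14,"tz":0,"rx":0,"ry":0,"rz":0},
    {"tx":0.6,"ty":0.15,"tz":0,"rx":0,"ry":0,"rz":0},
    {"tx":0.6,"ty":0.15,"tz":0,"rx":0,"ry":0,"rz":0},
    {"tx":0.6,"ty":0.15,"tz":0,"rx":0,"ry":0,"rz":0},
    {"tx":0.6,"ty":0.15,"tz":0,"rx":0,"ry":0,"rz":0},
    {"tx":0.6,"ty":0.15,"tz":0,"rx":0,"ry":0,"rz":0},
    {"tx":0.6,"ty":0.15,"tz":0,"rx":0,"ry":0,"rz":0},
    {"tx":0.6,"ty":0.15,"tz":0,"rx":0,"ry":0,"rz":0}
  ]
}}

```text
clock: 10.8
tool_pos: [0.4743, 0.3066, 0.343]
eef_rot: [0.701, 0.713, -0.0, -0.0]
wrist_force: [-0.8, 0.2, -1.9]
finger_gap: 0.0114
grasp_force: 68.4
```

Call:
{"name": "play_rows", "arguments": {
  "plan": [
    {"tx":0.6,"ty":0.15,"tz":0,"rx":0,"ry":0,"rz":0},
    {"tx":0.6,"ty":0.15,"tz":0,"rx":0,"ry":0,"rz":0},
    {"tx":0.6,"ty":0.15,"tz":0,"rx":0,"ry":0,"rz":0},
    {"tx":0.6,"ty":0.15,"tz":0,"rx":0,"ry":0,"rz":0},
    {"tx":0.6,"ty":0.15,"tz":0,"rx":0,"ry":0,"rz":0},
    {"tx":0.55,"ty":0.14,"tz":0,"rx":0,"ry":0,"rz":0},
    {"tx":0.5,"ty":0.13,"tz":0,"rx":0,"ry":0,"rz":0},
    {"tx":0.4,"ty":0.1,"tz":0,"rx":0,"ry":0,"rz":0},
    {"tx":0.35,"ty":0.09,"tz":0,"rx":0,"ry":0,"rz":0},
    {"tx":0.25,"ty":0.06,"tz":0,"rx":0,"ry":0,"rz":0},
    {"tx":0.2,"ty":0.05,"tz":0,"rx":0,"ry":0,"rz":0},
    {"tx":0.1,"ty":0.03,"tz":0,"rx":0,"ry":0,"rz":0}
  ]
}}

```text
clock: 11.8
tool_pos: [0.4994, 0.4131, 0.343]
eef_rot: [0.701, 0.713, -0.0, -0.0]
wrist_force: [-0.3, -0.2, -1.2]
finger_gap: 0.0113
grasp_force: 68.4
```

Call:
{"name": "play_rows", "arguments": {
  "plan": [
    {"tx":0,"ty":0,"tz":0.1,"rx":0,"ry":0,"rz":0},
    {"tx":0,"ty":0,"tz":0.2,"rx":0,"ry":0,"rz":0},
    {"tx":0,"ty":0,"tz":0.25,"rx":0,"ry":0,"rz":0},
    {"tx":0,"ty":0,"tz":0.25,"rx":0,"ry":0,"rz":0},
    {"tx":0,"ty":0,"tz":0.25,"rx":0,"ry":0,"rz":0},
    {"tx":0,"ty":0,"tz":0.25,"rx":0,"ry":0,"rz":0},
    {"tx":0,"ty":0,"tz":0.2,"rx":0,"ry":0,"rz":0},
    {"tx":0,"ty":0,"tz":0.15,"rx":0,"ry":0,"rz":0},
    {"tx":0,"ty":0,"tz":0.05,"rx":0,"ry":0,"rz":0},
    {"tx":0,"ty":0,"tz":0,"rx":0,"ry":0,"rz":0}
  ]
}}

```text
clock: 12.63
tool_pos: [0.4993, 0.4126, 0.3087]
eef_rot: [0.701, 0.713, -0.0, -0.0]
wrist_force: [0.3, -0.1, -2.0]
finger_gap: 0.0114
grasp_force: 68.4
```

Run:
```python
from h import *
s,R,p=go([.499,.4138,.3003])
c=cap('side'); u0,v0,u1,v1=240,110,410,240; k=4
zb=p[2]-.2683+.034
x,y=p[0]+.0846,p[1]+.0013
P=[[x+.0455,y+.0315,zb],[x+.0455,y-.0315,zb],[x-.0455,y-.0315,zb],[x-.0455,y+.0315,zb]]
a=np.radians(9.0);Rz=np.array([[np.cos(a),-np.sin(a)],[np.sin(a),np.cos(a)]])
Q=[[*(np.array([.5837,.4151])+Rz@np.array(q)),.035] for q in[(.069,.076),(.069,-.076),(-.069,-.076),(-.069,.076)]]
im=cv2.resize(c['image'][v0:v1,u0:u1,::-1],None,fx=k,fy=k,interpolation=cv2.INTER_CUBIC)
g=lambda p:np.int32((proj(c,p)-[u0,v0]+.5)*k)
cv2.polylines(im,[g(P)],True,(0,255,0),1);cv2.polylines(im,[g(Q)],True,(0,0,255),1)
cv2.imwrite('pics/s5.png',im)
```

```text
t 12.63 p [0.4993 0.4126 0.3087] ydir 0.96 z [-5.e-04 -3.e-04 -1.e+00] gap 0.0114 gf 68.4 F [ 0.3 -0.1 -2. ] tq [ 0.02  0.11 -0.01]
tool shift units [ 0.06 -0.01  0.42]
```

View pics/s5.png

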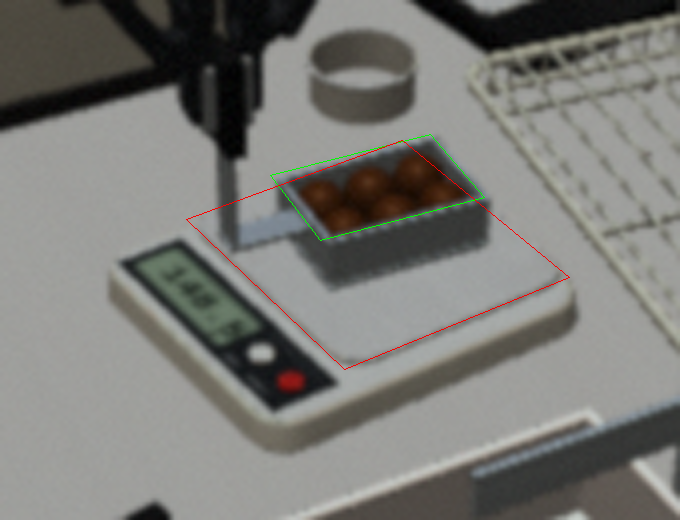

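The pan with six nuts sits level over the middle of the platform (red outline), about 8 mm above it. Lowering gently.

Call:
{"name": "play_rows", "arguments": {
  "plan": [
    {"tx":0.05,"ty":0,"tz":0.06,"rx":0,"ry":0,"rz":0},
    {"tx":0.05,"ty":0,"tz":0.08,"rx":0,"ry":0,"rz":0},
    {"tx":0,"ty":0,"tz":0.08,"rx":0,"ry":0,"rz":0},
    {"tx":0,"ty":0,"tz":0.06,"rx":0,"ry":0,"rz":0},
    {"tx":0,"ty":0,"tz":0.05,"rx":0,"ry":0,"rz":0},
    {"tx":0,"ty":0,"tz":0.03,"rx":0,"ry":0,"rz":0},
    {"tx":0,"ty":0,"tz":0,"rx":0,"ry":0,"rz":0},
    {"tx":0,"ty":0,"tz":0,"rx":0,"ry":0,"rz":0}
  ]
}}

```text
clock: 13.35
tool_pos: [0.4993, 0.4146, 0.3019]
eef_rot: [0.701, 0.713, -0.0, -0.0]
wrist_force: [-0.6, 0.2, -1.9]
finger_gap: 0.011
grasp_force: 68.4
```

Run:
```python
from h import *
go()
```

```text
t 13.35 p [0.4993 0.4146 0.3019] ydir 0.96 z [-0.  0. -1.] gap 0.011 gf 68.4 F [-0.6  0.2 -1.9] tq [-0.01  0.08 -0.01]
```

Call:
{"name": "play_rows", "arguments": {
  "plan": [
    {"tx":0,"ty":0,"tz":0.04,"rx":0,"ry":0,"rz":0},
    {"tx":0,"ty":0,"tz":0.03,"rx":0,"ry":0,"rz":0},
    {"tx":0,"ty":0,"tz":0,"rx":0,"ry":0,"rz":0},
    {"tx":0,"ty":0,"tz":0,"rx":0,"ry":0,"rz":0}
  ]
}}

```text
clock: 13.68
tool_pos: [0.4993, 0.4147, 0.3005]
eef_rot: [0.701, 0.713, 0.0, -0.0]
wrist_force: [-0.1, 0.8, -1.2]
finger_gap: 0.0114
grasp_force: 68.5
```

Call:
{"name": "play_rows", "arguments": {
  "plan": [
    {"tx":0,"ty":0,"tz":0.02,"rx":0,"ry":0,"rz":0},
    {"tx":0,"ty":0,"tz":0.02,"rx":0,"ry":0,"rz":0},
    {"tx":0,"ty":0,"tz":0,"rx":0,"ry":0,"rz":0},
    {"tx":0,"ty":0,"tz":0,"rx":0,"ry":0,"rz":0}
  ]
}}

```text
clock: 14.02
tool_pos: [0.4992, 0.4147, 0.3004]
eef_rot: [0.701, 0.713, 0.0, 0.0]
wrist_force: [-2.0, -0.2, 3.4]
finger_gap: 0.0113
grasp_force: 69.0
```

Contact is felt at +3.4 N. Releasing.

Call:
{"name": "play_rows", "arguments": {
  "plan": [
    {"tx":0,"ty":0,"tz":0,"rx":0,"ry":0,"rz":0},
    {"tx":0,"ty":0,"tz":0,"rx":0,"ry":0,"rz":0},
    {"tx":0,"ty":0,"tz":0,"rx":0,"ry":0,"rz":0},
    {"tx":0,"ty":0,"tz":0,"rx":0,"ry":0,"rz":0},
    {"tx":0,"ty":0,"tz":0,"rx":0,"ry":0,"rz":0},
    {"tx":0,"ty":0,"tz":0,"rx":0,"ry":0,"rz":0}
  ],
  "grip": -0.5,
  "grip_force": 20
}}

```text
clock: 14.52
tool_pos: [0.4994, 0.4147, 0.2996]
eef_rot: [0.701, 0.713, 0.0, 0.0]
wrist_force: [0.3, -1.4, 1.2]
finger_gap: 0.0217
grasp_force: 0.0
```

Call:
{"name": "play_rows", "arguments": {
  "plan": [
    {"tx":0,"ty":0,"tz":0,"rx":0,"ry":0,"rz":0},
    {"tx":0,"ty":0,"tz":0,"rx":0,"ry":0,"rz":0},
    {"tx":0,"ty":0,"tz":0,"rx":0,"ry":0,"rz":0},
    {"tx":0,"ty":0,"tz":0,"rx":0,"ry":0,"rz":0},
    {"tx":0,"ty":0,"tz":0,"rx":0,"ry":0,"rz":0},
    {"tx":0,"ty":0,"tz":0,"rx":0,"ry":0,"rz":0},
    {"tx":0,"ty":0,"tz":0,"rx":0,"ry":0,"rz":0},
    {"tx":0,"ty":0,"tz":0,"rx":0,"ry":0,"rz":0}
  ],
  "grip": 0.6
}}

```text
clock: 15.18
tool_pos: [0.4993, 0.4147, 0.2997]
eef_rot: [0.701, 0.713, 0.0, -0.0]
wrist_force: [-0.2, 0.2, -0.2]
finger_gap: 0.0683
grasp_force: 0.0
```

Call:
{"name": "play_rows", "arguments": {
  "plan": [
    {"tx":0,"ty":0,"tz":-0.3,"rx":0,"ry":0,"rz":0},
    {"tx":0,"ty":0,"tz":-0.6,"rx":0,"ry":0,"rz":0},
    {"tx":0,"ty":0,"tz":-0.8,"rx":0,"ry":0,"rz":0},
    {"tx":0,"ty":0,"tz":-0.8,"rx":0,"ry":0,"rz":0},
    {"tx":0,"ty":0,"tz":-0.8,"rx":0,"ry":0,"rz":0},
    {"tx":0,"ty":0,"tz":-0.8,"rx":0,"ry":0,"rz":0},
    {"tx":0,"ty":0,"tz":-0.6,"rx":0,"ry":0,"rz":0},
    {"tx":0,"ty":0,"tz":-0.3,"rx":0,"ry":0,"rz":0},
    {"tx":0,"ty":0,"tz":0,"rx":0,"ry":0,"rz":0}
  ]
}}

```text
clock: 15.93
tool_pos: [0.4995, 0.4148, 0.4019]
eef_rot: [0.701, 0.713, 0.002, 0.0]
wrist_force: [-0.0, 1.1, -0.4]
finger_gap: 0.0683
grasp_force: 0.0
```

Run:
```python
from h import *
go()
c=cap('side'); im=c['image'][60:360,200:480,::-1]
x,y,zb=.5837,.4151,.066
cv2.imwrite('pics/s6.png',cv2.resize(im,None,fx=2,fy=2,interpolation=cv2.INTER_CUBIC))
print((proj(c,[[x+a,y+b,zb] for a,b in[(.0455,.0315),(.0455,-.0315),(-.0455,-.0315),(-.0455,.0315)]])-[200,60])*2)
```

```text
t 15.93 p [0.4995 0.4148 0.4019] ydir 0.96 z [ 0.0029  0.0019 -1.    ] gap 0.0683 gf 0.0 F [-0.   1.1 -0.4] tq [-0.01  0.01  0.06]
[[293.44970085 172.55826403]
 [320.45738782 203.92335585]
 [238.65514769 225.68436627]
 [213.76529702 192.87997149]]
```

View pics/s6.png

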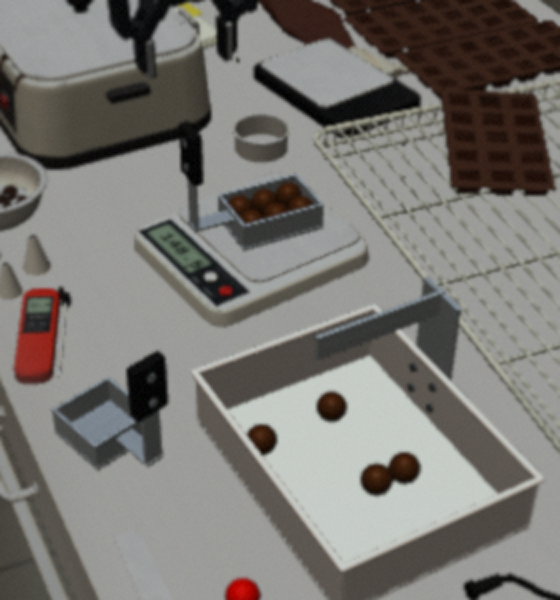

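The measure stands upright on the scale with six nuts, its rim within about 3 mm of the centred prediction. Four nuts are in the tub and the gripper is clear.

```bash
python3 -c "
from cell import bot
print(bot.job_done())"
```

```text
the job is handed in; nothing more can be done
None
```

The job is handed in: the two excess nuts were struck off into the tub, and the level-full measure with its six nuts stands upright on the scale, within about 3 mm of the middle, with the gripper clear at about 16 s; no verdict was returned.

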